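# Collect printed 45 adapters from the belt printer's catch tray

### The arm

A 6-joint arm with a two-finger parallel gripper is mounted at the origin on the work surface. World frame = base frame: x ahead of the robot, y to its left, z up, the work surface at z = 0. Lengths are in m, angles in degrees, forces in N, time in s.
With the tool pointing down it reaches from about 0.4 to 0.825 m from the base axis. Payload 7 kg.
Tool frame: the origin (TCP) lies midway between the tips of the shut fingers; the grasp point (between the pads) lies 19 mm behind it; z points along the fingers, y is the line along which they close (so a half turn about z gives the same grasp; the last joint's range is limited). The gripper opens to 88 mm and grips with 3 to 60 N. Pads are 19 mm wide; open, the fingers measure 130 mm over their backs; the gripper's body (78 mm by 193 mm) begins 47 mm behind the grasp point.
Start: joints at [88.47, 20.546, 0.682, 0, -70.136, -16.507], TCP at [0.209, 0.642, 0.205] pointing down, gripper open.
Joint ranges: [-176.03, 176.03], [-82.01, 121.73], [-58.28, 71.71], [-173.87, 95.51], [-174.79, -0.11], [-173.66, 173.66]. Speed limits (degrees/s): [136.94, 136.94, 172.46, 180, 180, 180].

### API

Orientations are given as [roll, pitch, yaw] about the fixed x, y, z axes, in that order (R = Rz(yaw) Ry(pitch) Rx(roll)).
In Python, from plant import r, eyes, workorder gives the robot as it stands.
- The arm moves only by the tool step_arm, never from a script. Its argument "plan" is a list of rows, each a list of 5 numbers: the shift along the tool's x, y, z each as a share of 25 cm, from -1 to 1, then the turn about the tool's z as a share of 60 degrees, from -1 to 1, then the finger opening in mm, from 0 to 87.6. In form: [[x, y, z, turn, jaw], ...]. A call has 1 to 12 rows; each row is the pose to reach, as a shift and turn from the pose commanded when the call began, along the tool's axes at that moment; what a row does not reach only later rows make up. A row lasts 1/12 s, in which the tool goes at most 41.7 mm and 7.16 degrees, less where a joint would pass 70% of its speed; a pose out of reach is approached as far as the arm can. A call with a number of a shift or a turn outside -1 to 1 is refused whole. A call with a gripper value outside its range is refused whole. The fingers move at their own pace and stop on an object; "newtons" is the grip in N (left out, the last holds). Time passes only in rows, so rows that repeat a pose let the fingers close. It gives the time, the measured TCP pose, the force, the opening and the grip force at its end, in the units of the state.
- r.get_state(): the state, without advancing time (a new reading comes with each control period).
- eyes.capture(name): name is "scene" or "top" or "wrist"; returns the picture (384x512x3 uint8, red, green, blue); there is no depth.
- eyes.camera_model(name): a dict with "fov_y" (degrees; the focal length in pixels is half the picture's height over the tangent of half this angle, whatever the lens; pixels are square), "cx", "cy" (the principal point, pixels), "k1" (the pictures are not rectified: a ray, as slopes to the right and down, at radius r is drawn at 1 + k1 r^2 times it, then the intrinsics apply), "world_to_cam" (4x4, takes a point from world to camera coordinates); the wrist camera has in their place "hand_eye" (4x4, takes a point from camera to tool coordinates, whose origin is the TCP and whose axes are the flange's). Camera axes: x right, y up, looking along -z (the intrinsics and any distortion apply to the point x, -y, -z); pixel columns grow to the right and rows downward; lengths in m; the calibration is good to about 2 mm. A picture is of the moment at which its call begins: read the wrist's pose just before it. camera_model takes no time and is no camera call.
- workorder.close_job(): hands the job in; it is judged then, once.
The state is a dict: "time_s": time; "joints": joint angles; "qd": joint speeds; "joint_torque": joint torques, N m; "tcp_pos": TCP position; "eef_rot": TCP orientation; "contact_force": force on the tool from outside, world axes, zero at the start; "moment": the same for the moment, N m; "gripper_width": finger opening in m; "gripper_force": force on a finger pad.
Only numpy, scipy, OpenCV 4.12 (cv2) and the standard library are available. Lean on these libraries where they do the work, as an engineer would, in place of code of your own. Each camera call takes 0.05 s, during which the arm holds its last target. There are 200 camera calls.

### The job

The little belt printer has finished: pick the two round 45 adapters out of its catch tray and set them down in the open plywood tote, both lying flat on its floor, right way up (bevelled side up, as they lie now). Set them down rather than dropping them in, and leave the square test block in the tray where it lies.

Things in the scene. Friction and masses are not known exactly. Their poses are not given: they have to be found in the camera images.
- adapter_a: Round 45 rpm record adapter of printed orange plastic in the catch tray: disc 38 mm in diameter, 16 mm high, side upright to 12.5 mm, then bevelled, spindle hole in the top; 16 g. Origin: centre of the underside; z up. Starts flat on the tray's floor, 4 mm above the shelf, in a row with the other adapter and the block, in any order, about 75 mm apart, roughly along world x.
- adapter_b: The second adapter in the tray, the same. (A third, on the turntable's spindle, is not wanted.) The aluminium tray is fixed at the end of the printer's belt, 270 mm along the row, 150 mm across, 26 mm high, 4 mm walls, turned at most 7 degrees. Each adapter has 30 mm free or more on both sides across the row (roughly along world y). The belt, 60 mm high, begins 140 mm from the tray's middle towards -y.
- block: Square printed test block, 34 x 34 x 16 mm, same orange plastic, lying in the row in the tray; it stays there. Origin: centre of the underside.
- tote: Open rectangular plywood tote, empty, fixed on the shelf to the left (+y) of the tray: 230 mm along its x, 160 mm along its y, 60 mm high; walls and floor 6 mm (inside 218 x 148 mm, floor 6 mm above the shelf); dark hand holds in its two short ends. Origin: centre of the underside, z up; turned up to 20 degrees.
Not all that is in view belongs to the job. Leave any turquoise look-alike of the adapter_b alone.

How it is judged:
By the outcome, as a careful person would: the job done as asked, in the order asked, and still so for the second after the job is handed in, with the robot touching nothing.
It also fails if it takes over 59 s, if anything falls off the work surface, if the arm or the gripper's body presses on something with over 40 N, if the wrist force passes 120 N, or if a joint passes its speed limit or range.

## Working session

There is one attempt and no reset: what is moved stays moved. The work goes in short steps, Python scripts to look and compute and a tool call to move; the robot and the scene stay as the last step left them, time stands still between calls to the robot, and variables do not carry over. Pictures are saved under pics/ and viewed, at most 10 in all, crops included, and the job is handed in when it is done.

Besides the shell and the picture viewer there is one more tool, called after "Call:" as name([rows], argument=value, ...), one row to a line, values as JSON. step_arm: Moves the arm, as the interface text tells. Its arguments: {"type":"object","properties":{"plan":{"type":"array"},"newtons":{"type":"number"}},"required":["plan"]}

```bash
mkdir -p pics
cat > h.py <<'E'
import numpy as np, cv2
from plant import r, eyes, workorder
from scipy.spatial.transform import Rotation as R
def rays(name,uv,st=None):
    m=eyes.camera_model(name); f=192/np.tan(np.radians(m["fov_y"])/2)
    d=(np.asarray(uv,float).reshape(-1,2)-[m["cx"],m["cy"]])/f
    u=d.copy()
    for _ in range(20): u=d/(1+m["k1"]*(u**2).sum(1,keepdims=True))
    v=np.c_[u[:,0],-u[:,1],-np.ones(len(u))]
    if name=="wrist":
        T=np.eye(4);T[:3,:3]=R.from_euler("xyz",st["eef_rot"],degrees=True).as_matrix();T[:3,3]=st["tcp_pos"]
        C=T@np.array(m["hand_eye"])
    else: C=np.linalg.inv(np.array(m["world_to_cam"]))
    return C[:3,3],v@C[:3,:3].T
def onz(name,uv,z,st=None):
    o,d=rays(name,uv,st); return o+d*((z-o[2])/d[:,2])[:,None]
def snap(name,fn):
    im=eyes.capture(name); cv2.imwrite("pics/"+fn,im[:,:,::-1]); return im
E
python3 - <<'E'
from h import *
s=r.get_state();print(s)
for n in("scene","top","wrist"): snap(n,n+"0.png");print(eyes.camera_model(n))
a=[cv2.imread(f"pics/{n}0.png") for n in("scene","top","wrist")]
E
```

```text
{'time_s': 0.0, 'joints': array([ 8.84715910e+01,  2.05919592e+01,  6.32947580e-01, -1.97920857e-02,
       -7.01372378e+01, -1.65081471e+01]), 'qd': array([-0.00046619, -0.0085551 , -0.06159542, -0.05271954,  0.01596931,
        0.00343024]), 'joint_torque': array([ 1.23243894e-04, -5.82721746e+01,  2.93056011e+01,  6.99725524e+00,
        6.95747993e-03, -1.54233867e-04]), 'tcp_pos': array([0.2088499 , 0.64130787, 0.20431158]), 'eef_rot': array([ 1.79902431e+02, -9.51324770e-03, -1.80432883e+01]), 'contact_force': array([ 0.21127599, -0.32909503, -0.4363867 ]), 'moment': array([ 0.02646986, -0.04815325, -0.00060882]), 'gripper_force': 0.0, 'gripper_width': 0.08783623006056746}
{'fov_y': 54.46178215739402, 'cx': 258.9041849247297, 'cy': 192.36274127597275, 'k1': -0.09780505449916249, 'world_to_cam': array([[ 0.23805426,  0.97105982,  0.01931297, -0.12266407],
       [-0.6404729 ,  0.14200058,  0.75473857,  0.3496204 ],
       [ 0.73015385, -0.19203816,  0.65574134, -1.19691714],
       [ 0.        ,  0.        ,  0.        ,  1.        ]])}
{'fov_y': 56.254988479292074, 'cx': 260.24871278084794, 'cy': 189.67110866528603, 'k1': -0.01367042793769256, 'world_to_cam': array([[-0.12037612, -0.99272491, -0.00261626,  0.03182492],
       [ 0.97178413, -0.11837455,  0.20401735, -0.59845987],
       [-0.2028428 ,  0.02201637,  0.97896378, -0.67961548],
       [ 0.        ,  0.        ,  0.        ,  1.        ]])}
{'fov_y': 69.90670972249103, 'cx': 252.34446502704586, 'cy': 192.47365964036783, 'k1': -0.014131216050751865, 'hand_eye': array([[-1.50559224e-04,  9.63542519e-01,  2.67555211e-01,
         7.24818943e-02],
       [ 9.99999989e-01,  1.48870202e-04,  2.65980702e-05,
        -3.74228318e-04],
       [-1.42026268e-05,  2.67555212e-01, -9.63542531e-01,
        -1.79798167e-01],
       [ 0.00000000e+00,  0.00000000e+00,  0.00000000e+00,
         1.00000000e+00]])}
```

View pics/top0.png

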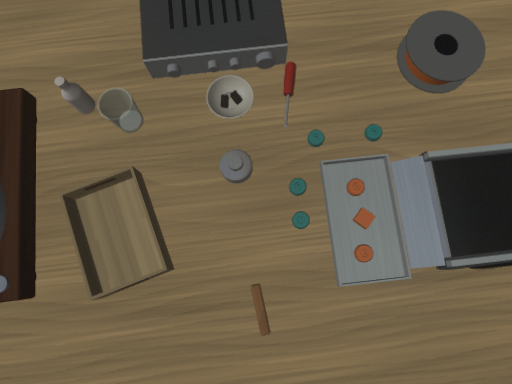

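View pics/scene0.png

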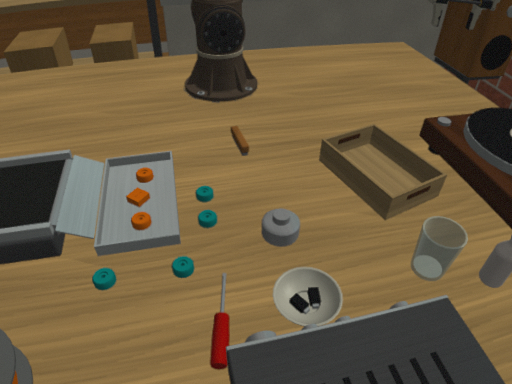

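The top view shows the two orange discs at (356,187) and (364,253), with the square block between them at (364,218). The tote is at about (118,233), and the turquoise look-alikes lie outside the tray. The scene view agrees.

Run:
```python
from h import *
for n in("top","scene"):
    im=cv2.imread(f"pics/{n}0.png"); hsv=cv2.cvtColor(im,cv2.COLOR_BGR2HSV)
    m=cv2.inRange(hsv,(4,170,110),(16,255,255))
    k,l,st,c=cv2.connectedComponentsWithStats(m)
    for i in range(1,k):
        if 60<st[i,4]<900: print(n,c[i].round(1),st[i,4],onz(n,c[i],.013)[0].round(4))
tote=[(65,200),(136,170),(172,240),(97,298)]
print("tote rim",onz("top",tote,.06).round(3), onz("top",tote,.06).mean(0))
tote=[(374,128),(441,177),(393,211),(320,150)]
print("tote rim scene",onz("scene",tote,.06).round(3), onz("scene",tote,.06).mean(0))
tray=[(320,160),(387,154),(410,278),(340,286)]
print("tray rim",onz("top",tray,.026).round(3),onz("top",tray,.026).mean(0))
im=cv2.imread("pics/top0.png")
a=cv2.resize(im[150:310,50:190],None,fx=3.5,fy=3.5,interpolation=2)
cv2.imwrite("pics/c.png",a)
```

```text
scene [240.3 137.1] 81 [ 0.3428 -0.0061  0.013 ]
scene [145.2 173.5] 151 [ 0.4424 -0.2419  0.013 ]
scene [138.8 195.8] 225 [ 0.5155 -0.2558  0.013 ]
scene [141.5 219.3] 220 [ 0.5866 -0.2508  0.013 ]
tote rim [[0.625 0.363 0.06 ]
 [0.672 0.213 0.06 ]
 [0.517 0.148 0.06 ]
 [0.422 0.302 0.06 ]] [0.55902959 0.25664635 0.06      ]
tote rim scene [[0.44  0.305 0.06 ]
 [0.646 0.356 0.06 ]
 [0.715 0.203 0.06 ]
 [0.502 0.14  0.06 ]] [0.57572569 0.25101453 0.06      ]
tray rim [[ 0.656 -0.18   0.026]
 [ 0.651 -0.33   0.026]
 [ 0.383 -0.326  0.026]
 [ 0.385 -0.18   0.026]] [ 0.51880596 -0.25382033  0.026     ]
```

View pics/c.png

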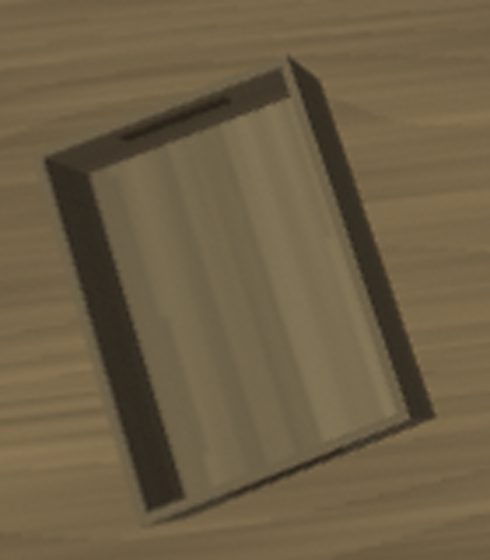

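The crop shows the tote's rim corners at top pixels (62.3,194.9), (132.3,166.3), (167,268.5) and (92,299.4). I'd misread one corner earlier.

Run:
```python
from h import *
im=cv2.imread("pics/top0.png"); hsv=cv2.cvtColor(im,cv2.COLOR_BGR2HSV)
m=cv2.inRange(hsv,(3,150,60),(18,255,255));m[:,:330]=0;m[:150]=0
k,l,st,c=cv2.connectedComponentsWithStats(m)
for i in range(1,k):
    if st[i,4]>60: print(c[i].round(1),st[i,4],onz("top",c[i],.014)[0].round(4))
p=onz("top",[(62.3,194.9),(132.3,166.3),(167,268.5),(92,299.4)],.06)
d1=p[0]-p[3];d2=p[1]-p[2]
print(p.round(3),p.mean(0),np.linalg.norm(d1),np.linalg.norm(d2),np.linalg.norm(p[0]-p[1]),[np.degrees(np.arctan2(d[1],d[0])) for d in(d1,d2)])
```

```text
[355.  186.7] 212 [ 0.5892 -0.2498  0.014 ]
[363.8 217.9] 234 [ 0.5188 -0.2567  0.014 ]
[363.2 253.1] 228 [ 0.4448 -0.2421  0.014 ]
[[0.637 0.368 0.06 ]
 [0.681 0.22  0.06 ]
 [0.462 0.162 0.06 ]
 [0.42  0.312 0.06 ]] [0.55006309 0.26580084 0.06      ] 0.2235799885339342 0.22618831924142088 0.15419475777116148 [np.float64(14.504525807011099), np.float64(14.946764653448438)]
```

Call:
step_arm([
  [0.88,1,0,-0.3,50],
  [0.88,1,0,-0.3,50],
  [0.88,1,0,-0.3,50],
  [0.88,1,0,-0.3,50],
  [0.88,1,0,-0.3,50],
  [0.88,1,0,-0.3,50],
  [0.88,1,0,-0.3,50],
  [0.88,1,0,-0.3,50],
  [0.88,1,0,-0.3,50],
], newtons=12)

```text
time_s: 0.9
tcp_pos: [0.3416, 0.3304, 0.2054]
eef_rot: [180.0, 0.0, -0.2]
contact_force: [-0.5, -0.5, 0.4]
gripper_width: 0.0495
gripper_force: 0.0
```

Call:
step_arm([
  [0.5,1,0,0,50],
  [0.5,1,0,0,50],
  [0.5,1,0,0,50],
  [0.5,1,0,0,50],
  [0.5,1,0,0,50],
  [0.5,1,0,0,50],
  [0.5,1,0,0,50],
])

```text
time_s: 1.48
tcp_pos: [0.4662, 0.0832, 0.2054]
eef_rot: [180.0, -0.0, -0.1]
contact_force: [0.5, 2.2, -0.0]
gripper_width: 0.0497
gripper_force: 0.0
```

Call:
step_arm([
  [0.5,1,0,0,50],
  [0.5,1,0,0,50],
  [0.5,1,0,0,50],
  [0.5,1,0,0,50],
  [0.5,1,0,0,50],
  [0.5,1,0,0,50],
  [0.5,1,0,0,50],
])

```text
time_s: 2.07
tcp_pos: [0.5913, -0.1673, 0.2047]
eef_rot: [180.0, 0.0, -0.1]
contact_force: [0.7, 0.1, 0.3]
gripper_width: 0.05
gripper_force: 0.0
```

Call:
step_arm([
  [0,0.34,0,0,50],
  [0,0.34,0,0,50],
  [0,0.34,0,0,50],
  [0,0.34,0,0,50],
  [0,0.34,0,0,50],
  [0,0.34,0,0,50],
])

```text
time_s: 2.57
tcp_pos: [0.5904, -0.2483, 0.2052]
eef_rot: [-180.0, 0.0, 0.0]
contact_force: [-0.2, 0.3, -0.4]
gripper_width: 0.0503
gripper_force: 0.0
```

Run:
```python
from h import *
s=r.get_state();print(s["tcp_pos"],s["eef_rot"],s["gripper_width"],s["time_s"])
im=snap("wrist","w1.png")
hsv=cv2.cvtColor(im,cv2.COLOR_RGB2HSV);m=cv2.inRange(hsv,(3,150,60),(18,255,255))
k,l,st,c=cv2.connectedComponentsWithStats(m)
for i in range(1,k):
    if st[i,4]>150: print(c[i].round(1),st[i],onz("wrist",c[i],.014,s)[0].round(4))
```

```text
[ 0.59040942 -0.24829105  0.20522326] [-1.79987385e+02  4.73696320e-03  1.83990020e-03] 0.05033629977554482 2.5667
[254.6 172.6] [242 159  27  28 570] [ 0.5883 -0.2512  0.014 ]
[258.2 221. ] [243 205  33  33 577] [ 0.5172 -0.2566  0.014 ]
```

View pics/w1.png

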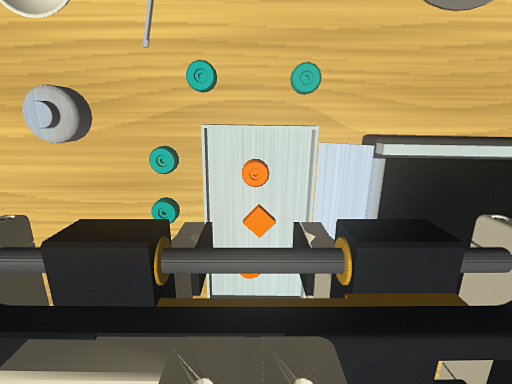

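The wrist view shows the target disc at (254.6,172.6) and the block at (258,221). The disc lies between the fingers, with clear space on both sides. I'll descend and grip.

Call:
step_arm([
  [-0.01,0.01,0.16,0,50],
  [-0.01,0.01,0.32,0,50],
  [-0.01,0.01,0.48,0,50],
  [-0.01,0.01,0.6,0,50],
  [-0.01,0.01,0.68,0,50],
  [-0.01,0.01,0.74,0,50],
  [-0.01,0.01,0.77,0,50],
  [-0.01,0.01,0.793,0,50],
  [-0.01,0.01,0.793,0,50],
  [-0.01,0.01,0.793,0,50],
])

```text
time_s: 3.45
tcp_pos: [0.5887, -0.2513, 0.0079]
eef_rot: [180.0, -0.1, 0.0]
contact_force: [-0.3, 0.5, 0.0]
gripper_width: 0.0501
gripper_force: 0.0
```

Call:
step_arm([
  [0,0,0,0,30],
  [0,0,0,0,30],
  [0,0,0,0,30],
  [0,0,0,0,30],
  [0,0,0,0,30],
  [0,0,0,0,30],
], newtons=12)

```text
time_s: 3.95
tcp_pos: [0.588, -0.2518, 0.0072]
eef_rot: [180.0, -0.0, -0.0]
contact_force: [-0.2, 0.1, 0.7]
gripper_width: 0.0299
gripper_force: 0.0
```

Opening 29.9 mm with no force means the grip missed, so I need to look.

Run:
```python
from h import *
s=r.get_state();print(s["tcp_pos"],s["gripper_width"],s["gripper_force"])
a=snap("wrist","w2.png");b=eyes.capture("scene")[130:280,60:240];t=eyes.capture("top")[140:290,310:430]
b=cv2.resize(b,(480,400));t=cv2.resize(t,(320,400))
cv2.imwrite("pics/m2.png",np.hstack([b,t])[:,:,::-1])
```

```text
[ 0.58798906 -0.25175143  0.00721056] 0.02986222231577398 0.0
```

View pics/m2.png

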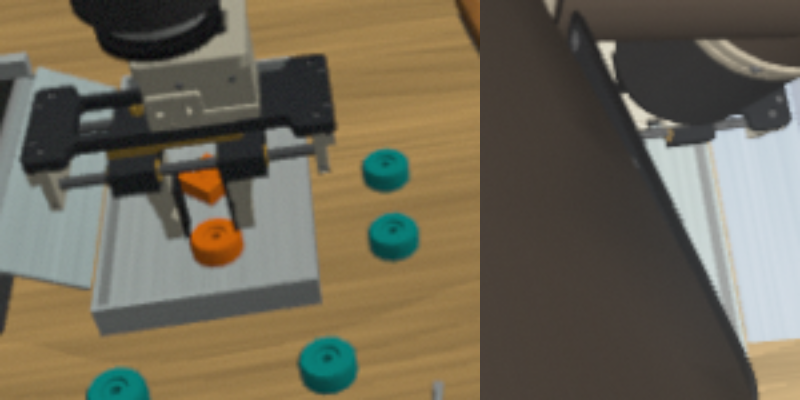

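The scene crop shows the disc in front (+x) of the fingers, still flat. I'll measure whether it moved.

Run:
```python
from h import *
s=r.get_state()
for n in("scene","wrist"):
    im=eyes.capture(n)
    hsv=cv2.cvtColor(im,cv2.COLOR_RGB2HSV);m=cv2.inRange(hsv,(4,170,110),(16,255,255))
    k,l,st,c=cv2.connectedComponentsWithStats(m)
    for i in range(1,k):
        if st[i,4]>80: print(n,c[i].round(1),st[i],onz(n,c[i],.013,s)[0].round(4))
```

```text
scene [239.7 136.4] [233 127  15  20  94] [ 0.3392 -0.0069  0.013 ]
scene [136.5 198.1] [127 193  17  13 122] [ 0.5219 -0.2605  0.013 ]
scene [141.4 219.6] [132 212  19  17 232] [ 0.5876 -0.251   0.013 ]
wrist [251.4 225.3] [ 226  198   53   50 2047] [ 0.5891 -0.2508  0.013 ]
wrist [254.1 293.1] [241 282  25  17 197] [ 0.5357 -0.2528  0.013 ]
```

View pics/w2.png

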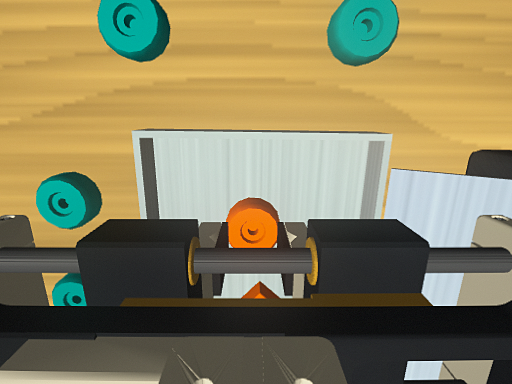

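The wrist view puts the disc at (251,225), unmoved, with the fingertips apparently just behind it. I'll zoom in on both views to see where the tips really are.

Run:
```python
from h import *
a=cv2.imread("pics/w2.png")[180:310,180:330]
b=eyes.capture("scene")[175:240,105:175,::-1]
a=cv2.resize(a,(450,390),interpolation=2);b=cv2.resize(b,(350,325),interpolation=2)
b=cv2.copyMakeBorder(b,0,65,0,0,0)
cv2.imwrite("pics/z.png",np.hstack([a,b]))
```

```text
(no output)
```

View pics/z.png

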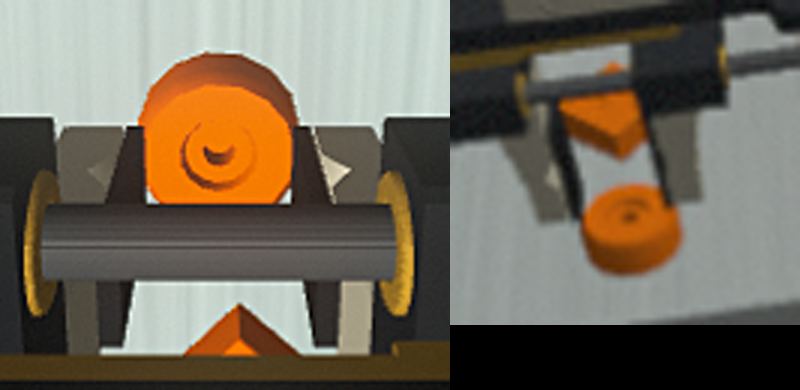

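```bash
cat >> h.py <<'E'
def proj(name,P,st=None):
    m=eyes.camera_model(name); f=192/np.tan(np.radians(m["fov_y"])/2)
    if name=="wrist":
        T=np.eye(4);T[:3,:3]=R.from_euler("xyz",st["eef_rot"],degrees=True).as_matrix();T[:3,3]=st["tcp_pos"]
        W=np.linalg.inv(T@np.array(m["hand_eye"]))
    else: W=np.array(m["world_to_cam"])
    q=np.asarray(P)@W[:3,:3].T+W[:3,3]; u=np.c_[q[:,0],-q[:,1]]/-q[:,2:]
    return u*(1+m["k1"]*(u**2).sum(1,keepdims=True))*f+[m["cx"],m["cy"]]
E
python3 - <<'E'
from h import *
s=r.get_state();p=s["tcp_pos"]
for dz in(0,.01,.019):
  P=[p+[sx*.0095,sy*.015,dz] for sx in(1,-1) for sy in(1,-1)]+[p+[0,0,dz]]
  print(dz,"scene",(((proj("scene",P)-[105,175])*5)+[450,0]).round().tolist(),"wrist",((proj("wrist",P,s)-[180,180])*3).round().tolist())
print("tip on plane .007 scene",onz("scene",[(127,219),(154,215)],.007))
E
```

```text
0 scene [[673.0, 246.0], [594.0, 258.0], [672.0, 212.0], [594.0, 224.0], [633.0, 235.0]] wrist [[153.0, 92.0], [283.0, 92.0], [155.0, 168.0], [281.0, 168.0], [218.0, 131.0]]
0.01 scene [[668.0, 228.0], [589.0, 240.0], [667.0, 194.0], [589.0, 206.0], [628.0, 217.0]] wrist [[150.0, 108.0], [287.0, 107.0], [152.0, 187.0], [285.0, 187.0], [218.0, 148.0]]
0.019 scene [[664.0, 211.0], [584.0, 223.0], [663.0, 177.0], [584.0, 189.0], [624.0, 200.0]] wrist [[146.0, 123.0], [290.0, 123.0], [148.0, 205.0], [288.0, 205.0], [218.0, 165.0]]
tip on plane .007 scene [[ 0.57337124 -0.27995336  0.007     ]
 [ 0.57341176 -0.22750444  0.007     ]]
```

The pads project to a spot about 20 mm above the reported TCP in both views, and the disc looks small in the wrist view. So the tool sits about 20 mm higher than reported, and the fingers closed just above the disc. I'll open and go lower in guarded steps.

Call:
step_arm([
  [0,0,0,0,50],
  [0,0,0,0,50],
  [0,0,0,0,50],
  [0,0,0,0,50],
  [0,0,0,0,50],
  [0,0,0.02,0,50],
  [0,0,0.04,0,50],
  [0,0,0.05,0,50],
  [0,0,0.05,0,50],
  [0,0,0.05,0,50],
])

```text
time_s: 5.08
tcp_pos: [0.5876, -0.2517, -0.006]
eef_rot: [-180.0, 0.0, -0.0]
contact_force: [-0.4, -0.2, -0.3]
gripper_width: 0.0496
gripper_force: 0.0
```

Run:
```python
from h import *
s=r.get_state();print(s["tcp_pos"],s["gripper_width"],s["contact_force"])
a=snap("wrist","w3.png")[180:310,180:330,::-1]
b=eyes.capture("scene")[175:240,105:175,::-1]
a=cv2.resize(a,(450,390),interpolation=2);b=cv2.resize(b,(350,325),interpolation=2)
b=cv2.copyMakeBorder(b,0,65,0,0,0)
cv2.imwrite("pics/z3.png",np.hstack([a,b]))
```

```text
[ 0.58762943 -0.25167173 -0.00597203] 0.04964475450427243 [-0.40784988 -0.17643397 -0.27050656]
```

View pics/z3.png

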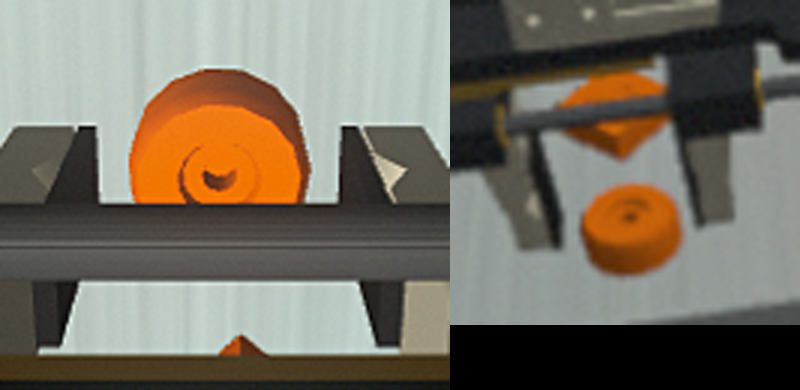

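The disc is centred between the pads and there is no contact, with the tips at about z=0.014. I'll go 6 mm lower and grip.

Call:
step_arm([
  [0,0,0.012,0,50],
  [0,0,0.024,0,50],
  [0,0,0.024,0,50],
  [0,0,0.024,0,50],
])

```text
time_s: 5.52
tcp_pos: [0.5877, -0.2517, -0.0118]
eef_rot: [-180.0, 0.0, -0.0]
contact_force: [0.5, 0.2, 0.1]
gripper_width: 0.0502
gripper_force: 0.0
```

Call:
step_arm([
  [0,0,0,0,30],
  [0,0,0,0,30],
  [0,0,0,0,30],
  [0,0,0,0,30],
  [0,0,0,0,30],
  [0,0,0,0,30],
], newtons=12)

```text
time_s: 6.02
tcp_pos: [0.588, -0.2517, -0.0114]
eef_rot: [180.0, -0.0, -0.0]
contact_force: [0.7, 0.5, 0.0]
gripper_width: 0.037
gripper_force: 12.0
```

Gripped: 37 mm opening at 12 N. The wrist-based disc position matches the reported pose, so it is the fingers that end about at the grasp point. That puts the gripper body near 57 mm when placing, below the tote's 60 mm rim. So I'll place with the closing line along the tote's long axis, where the 193 x 78 mm body fits inside. First I lift and carry.

Call:
step_arm([
  [0,0,-0.05,0,30],
  [0,0,-0.15,0,30],
  [0,0,-0.3,0,30],
  [0,0,-0.45,0,30],
  [0,0,-0.6,0,30],
  [0,0,-0.6,0,30],
  [0,0,-0.6,0,30],
])

```text
time_s: 6.6
tcp_pos: [0.5897, -0.252, 0.1427]
eef_rot: [179.9, -0.4, -0.0]
contact_force: [-0.3, -0.3, -1.3]
gripper_width: 0.0366
gripper_force: 12.0
```

Call:
step_arm([
  [-0.08,-1,0,0,30],
  [-0.08,-1,0,0,30],
  [-0.08,-1,0,0,30],
  [-0.08,-1,0,0,30],
  [-0.08,-1,0,0,30],
  [-0.08,-1,0,0,30],
  [-0.08,-1,0,0,30],
])

```text
time_s: 7.18
tcp_pos: [0.5672, 0.0038, 0.1381]
eef_rot: [-180.0, 0.0, 0.2]
contact_force: [0.7, -1.1, -0.5]
gripper_width: 0.0374
gripper_force: 12.0
```

Call:
step_arm([
  [-0.08,-1,0,1,30],
  [-0.08,-1,0,1,30],
  [-0.08,-1,0,1,30],
  [-0.08,-1,0,1,30],
  [-0.08,-1,0,1,30],
  [-0.08,-1,0,1,30],
  [-0.08,-1,0,1,30],
  [-0.08,-1,0,1,30],
  [-0.08,-1,0,1,30],
  [-0.08,-1,0,1,30],
])

```text
time_s: 8.02
tcp_pos: [0.5473, 0.2484, 0.1375]
eef_rot: [179.9, -0.0, -60.2]
contact_force: [0.3, 0.4, -0.3]
gripper_width: 0.037
gripper_force: 12.0
```

Run:
```python
from h import *
s=r.get_state();print(s["tcp_pos"],s["eef_rot"],s["joints"],s["gripper_width"],s["gripper_force"],s["time_s"])
im=snap("wrist","w4.png")
t=[(.553,.264)]
a=np.radians(15)
P=[[.553+u*np.cos(a)-v*np.sin(a),.264+u*np.sin(a)+v*np.cos(a),.06] for u,v in((.115,.08),(.115,-.08),(-.115,-.08),(-.115,.08))]
print(proj("wrist",P,s).round(1))
```

```text
[0.54734891 0.2484183  0.13751204] [ 1.79876265e+02 -1.14659101e-02 -6.02108107e+01] [ 4.30071581e+01  1.66951970e+01 -1.42124958e+01 -1.99403682e-02
 -5.92153878e+01 -1.32077570e+01] 0.03701423523338468 12.001441076863557 8.0167
[[113.2 247.9]
 [135.7  88.5]
 [379.3 154.9]
 [324.4 296.7]]
```

View pics/w4.png

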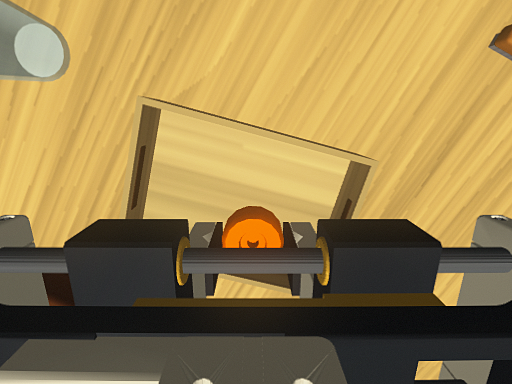

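Wrist view: the disc is held at about (253,228). The tote's near long rim runs from (142,97) to (375,161), which lets me correct the tote's pose.

Run:
```python
from h import *
s=r.get_state()
p=onz("wrist",[(142,97),(375,161)],.06,s);print(p)
d=p[0]-p[1];L=np.linalg.norm(d);d/=L;n=np.array([-d[1],d[0],0]);print(L,np.degrees(np.arctan2(d[1],d[0])),p.mean(0)+n*.08)
# disc mask
im=cv2.imread("pics/w4.png");m=cv2.inRange(cv2.cvtColor(im,cv2.COLOR_BGR2HSV),(3,150,60),(18,255,255));m[:200]=0;m[:,:200]=0;m[250:]=0
ys,xs=np.where(m>0);print(xs.min(),xs.max(),ys.min())
# inner floor edge / rim edges from top image: line fit of rim top edges
```

```text
[[0.67748808 0.22065377 0.06      ]
 [0.46329397 0.16294089 0.06      ]]
0.22183302569284943 15.079771576967783 [0.54957794 0.26904249 0.06      ]
221 413 200
```

Call:
step_arm([
  [-0.08,-0.035,0,0.12,30],
  [-0.155,-0.068,0,0.25,30],
  [-0.155,-0.068,0,0.25,30],
  [-0.155,-0.068,0,0.25,30],
  [-0.155,-0.068,0,0.25,30],
  [-0.155,-0.068,0,0.25,30],
])

```text
time_s: 8.57
tcp_pos: [0.5435, 0.2895, 0.1384]
eef_rot: [180.0, -0.0, -74.9]
contact_force: [0.3, 0.5, -0.4]
gripper_width: 0.037
gripper_force: 12.0
```

Call:
step_arm([
  [0,0,0.08,0,30],
  [0,0,0.16,0,30],
  [0,0,0.24,0,30],
  [0,0,0.32,0,30],
  [0,0,0.38,0,30],
  [0,0,0.44,0,30],
  [0,0,0.48,0,30],
  [0,0,0.52,0,30],
  [0,0,0.55,0,30],
  [0,0,0.56,0,30],
  [0,0,0.56,0,30],
  [0,0,0.56,0,30],
])

```text
time_s: 9.57
tcp_pos: [0.5439, 0.2906, -0.0011]
eef_rot: [-180.0, 0.0, -75.0]
contact_force: [-1.2, -0.6, 0.5]
gripper_width: 0.0369
gripper_force: 12.0
```

Call:
step_arm([
  [0,0,0.01,0,30],
  [0,0,0.02,0,30],
  [0,0,0.026,0,30],
  [0,0,0.03,0,30],
  [0,0,0.03,0,30],
])

```text
time_s: 9.98
tcp_pos: [0.5435, 0.2903, -0.0092]
eef_rot: [180.0, -0.0, -75.0]
contact_force: [0.1, -0.4, -0.0]
gripper_width: 0.037
gripper_force: 12.0
```

Call:
step_arm([
  [0,0,0.004,0,30],
  [0,0,0.004,0,30],
  [0,0,0.004,0,30],
])

```text
time_s: 10.23
tcp_pos: [0.5437, 0.2905, -0.0095]
eef_rot: [-180.0, 0.0, -75.0]
contact_force: [-1.4, -1.3, 5.1]
gripper_width: 0.0373
gripper_force: 12.0
```

The disc has touched the floor with 5 N. I'll release and lift.

Call:
step_arm([
  [0,0,0,0,50],
  [0,0,0,0,50],
  [0,0,0,0,50],
  [0,0,0,0,50],
  [0,0,-0.05,0,50],
  [0,0,-0.15,0,50],
  [0,0,-0.3,0,50],
  [0,0,-0.45,0,50],
  [0,0,-0.6,0,50],
  [0,0,-0.6,0,50],
  [0,0,-0.6,0,50],
])

```text
time_s: 11.15
tcp_pos: [0.5449, 0.2916, 0.1429]
eef_rot: [-179.7, 0.2, -75.0]
contact_force: [-1.2, -0.1, -1.0]
gripper_width: 0.0496
gripper_force: 0.0
```

Run:
```python
from h import *
s=r.get_state();print(s["tcp_pos"],s["eef_rot"],s["gripper_width"],s["time_s"])
for n in("wrist","scene"):
    im=eyes.capture(n)
    m=cv2.inRange(cv2.cvtColor(im,cv2.COLOR_RGB2HSV),(4,150,80),(16,255,255))
    k,l,st,c=cv2.connectedComponentsWithStats(m)
    for i in range(1,k):
        if st[i,4]>60: print(n,c[i].round(1),st[i],onz(n,c[i],.015,s)[0].round(4))
```

```text
[0.54485313 0.29158321 0.14286818] [-1.79716190e+02  1.57232034e-01 -7.50293982e+01] 0.04958739844736655 11.15
wrist [254.8 179.8] [239 164  33  34 354] [0.5436 0.29   0.015 ]
wrist [254.3 182.8] [243 175  20  15 101] [0.5433 0.2935 0.015 ]
scene [239.7 136.8] [232 126  17  22 151] [ 0.3441 -0.008   0.015 ]
scene [385.  169.6] [377 162  17  16 212] [0.5464 0.2891 0.015 ]
scene [144.3 174.6] [136 168  17  14 198] [ 0.4487 -0.2436  0.015 ]
scene [137.8 196.6] [127 188  23  19 269] [ 0.5201 -0.2574  0.015 ]
```

The first disc lies at (0.544,0.290) in both views. Now for the second, at (0.4445,-0.242).

Call:
step_arm([
  [0.927,0.248,0,-1,50],
  [0.927,0.248,0,-1,50],
  [0.927,0.248,0,-1,50],
  [0.927,0.248,0,-1,50],
  [0.927,0.248,0,-1,50],
  [0.927,0.248,0,-1,50],
  [0.927,0.248,0,-1,50],
  [0.927,0.248,0,-1,50],
  [0.927,0.248,0,-1,50],
  [0.927,0.248,0,-1,50],
])

```text
time_s: 12.08
tcp_pos: [0.5426, 0.0497, 0.1383]
eef_rot: [179.9, 0.1, -14.9]
contact_force: [0.2, -0.3, 0.3]
gripper_width: 0.0498
gripper_force: 0.0
```

Call:
step_arm([
  [0.014,0.824,0,-0.25,50],
  [0.014,0.824,0,-0.25,50],
  [0.014,0.824,0,-0.25,50],
  [0.014,0.824,0,-0.25,50],
  [0.014,0.824,0,-0.25,50],
  [0.014,0.824,0,-0.25,50],
  [0.014,0.824,0,-0.25,50],
])

```text
time_s: 12.67
tcp_pos: [0.4921, -0.1512, 0.1389]
eef_rot: [180.0, 0.1, -0.4]
contact_force: [0.7, 0.4, 0.0]
gripper_width: 0.0501
gripper_force: 0.0
```

Call:
step_arm([
  [-0.198,0.37,0,0,50],
  [-0.198,0.37,0,0,50],
  [-0.198,0.37,0,0,50],
  [-0.198,0.37,0,0,50],
  [-0.198,0.37,0,0,50],
  [-0.198,0.37,0,0,50],
])

```text
time_s: 13.17
tcp_pos: [0.4443, -0.241, 0.1396]
eef_rot: [-180.0, 0.0, -0.1]
contact_force: [-0.1, 0.2, -0.3]
gripper_width: 0.0497
gripper_force: 0.0
```

Run:
```python
from h import *
s=r.get_state();print(s["tcp_pos"],s["eef_rot"],s["gripper_width"],s["time_s"])
im=snap("wrist","w5.png")
m=cv2.inRange(cv2.cvtColor(im,cv2.COLOR_RGB2HSV),(3,150,60),(18,255,255))
k,l,st,c=cv2.connectedComponentsWithStats(m)
for i in range(1,k):
    if st[i,4]>100: print(c[i].round(1),st[i],onz("wrist",c[i],.015,s)[0].round(4))
```

```text
[ 0.4443311  -0.24098965  0.13956199] [-1.79990083e+02  3.63209693e-02 -5.77543087e-02] 0.04965384230909276 13.1667
[268.  115.5] [ 246   93   45   46 1048] [ 0.5177 -0.2576  0.015 ]
[254.3 182.4] [239 166  32  33 817] [ 0.4442 -0.2429  0.015 ]
[ 50.  224.7] [ 40 213  24  27 380] [0.3925 0.0019 0.015 ]
```

Call:
step_arm([
  [0,0.007,0.1,0,50],
  [0,0.007,0.2,0,50],
  [0,0.007,0.3,0,50],
  [0,0.007,0.38,0,50],
  [0,0.007,0.45,0,50],
  [0,0.007,0.51,0,50],
  [0,0.007,0.55,0,50],
  [0,0.007,0.58,0,50],
  [0,0.007,0.603,0,50],
  [0,0.007,0.603,0,50],
  [0,0.007,0.603,0,50],
])

```text
time_s: 14.13
tcp_pos: [0.4443, -0.2434, -0.0105]
eef_rot: [180.0, -0.0, -0.0]
contact_force: [-0.0, -0.4, 0.2]
gripper_width: 0.05
gripper_force: 0.0
```

Call:
step_arm([
  [0,0,0,0,30],
  [0,0,0,0,30],
  [0,0,0,0,30],
  [0,0,0,0,30],
  [0,0,0,0,30],
  [0,0,0,0,30],
], newtons=12)

```text
time_s: 14.63
tcp_pos: [0.4444, -0.2437, -0.0101]
eef_rot: [180.0, -0.1, -0.0]
contact_force: [-0.0, 1.1, 5.9]
gripper_width: 0.0374
gripper_force: 12.0
```

Call:
step_arm([
  [0,0,-0.05,0,30],
  [0,0,-0.15,0,30],
  [0,0,-0.3,0,30],
  [0,0,-0.45,0,30],
  [0,0,-0.6,0,30],
  [0,0,-0.6,0,30],
  [0,0,-0.6,0,30],
])

```text
time_s: 15.22
tcp_pos: [0.4454, -0.2438, 0.1418]
eef_rot: [180.0, -0.3, -0.0]
contact_force: [-0.6, 0.4, -1.6]
gripper_width: 0.0369
gripper_force: 12.0
```

Call:
step_arm([
  [0.2,-0.9,0,0,30],
  [0.2,-0.9,0,0,30],
  [0.2,-0.9,0,0,30],
  [0.2,-0.9,0,0,30],
  [0.2,-0.9,0,0,30],
  [0.2,-0.9,0,0,30],
  [0.2,-0.9,0,0,30],
])

```text
time_s: 15.8
tcp_pos: [0.4944, -0.0152, 0.1381]
eef_rot: [180.0, 0.1, 0.2]
contact_force: [0.1, -0.3, -1.0]
gripper_width: 0.0371
gripper_force: 12.0
```

Call:
step_arm([
  [0.25,-1,0,1,30],
  [0.25,-1,0,1,30],
  [0.25,-1,0,1,30],
  [0.25,-1,0,1,30],
  [0.25,-1,0,1,30],
  [0.25,-1,0,1,30],
  [0.25,-1,0,1,30],
  [0.25,-1,0,1,30],
  [0.25,-1,0,1,30],
  [0.25,-1,0,1,30],
  [0.25,-1,0,1,30],
])

```text
time_s: 16.72
tcp_pos: [0.5562, 0.2307, 0.138]
eef_rot: [179.9, -0.0, -59.9]
contact_force: [-0.2, -0.1, -0.9]
gripper_width: 0.0371
gripper_force: 12.0
```

Call:
step_arm([
  [-0.038,-0.024,0,0.12,30],
  [-0.038,-0.024,0,0.25,30],
  [-0.038,-0.024,0,0.25,30],
  [-0.038,-0.024,0,0.25,30],
  [-0.038,-0.024,0,0.25,30],
])

```text
time_s: 17.13
tcp_pos: [0.5571, 0.242, 0.1391]
eef_rot: [180.0, -0.0, -74.8]
contact_force: [-0.5, -0.6, -0.7]
gripper_width: 0.037
gripper_force: 12.0
```

Call:
step_arm([
  [0,0,0.08,0,30],
  [0,0,0.16,0,30],
  [0,0,0.24,0,30],
  [0,0,0.32,0,30],
  [0,0,0.38,0,30],
  [0,0,0.44,0,30],
  [0,0,0.48,0,30],
  [0,0,0.52,0,30],
  [0,0,0.54,0,30],
  [0,0,0.55,0,30],
  [0,0,0.55,0,30],
  [0,0,0.55,0,30],
])

```text
time_s: 18.13
tcp_pos: [0.5575, 0.2428, 0.0023]
eef_rot: [-180.0, 0.0, -75.0]
contact_force: [0.6, 0.2, -0.3]
gripper_width: 0.0368
gripper_force: 12.0
```

Call:
step_arm([
  [0,0,0.01,0,30],
  [0,0,0.018,0,30],
  [0,0,0.024,0,30],
  [0,0,0.024,0,30],
  [0,0,0.024,0,30],
])

```text
time_s: 18.55
tcp_pos: [0.5571, 0.2426, -0.0042]
eef_rot: [180.0, -0.0, -75.0]
contact_force: [0.5, 0.1, 0.8]
gripper_width: 0.0368
gripper_force: 12.0
```

Call:
step_arm([
  [0,0,0.006,0,30],
  [0,0,0.012,0,30],
  [0,0,0.012,0,30],
  [0,0,0.012,0,30],
])

```text
time_s: 18.88
tcp_pos: [0.5571, 0.2425, -0.0074]
eef_rot: [180.0, -0.0, -75.0]
contact_force: [0.7, -0.1, -0.8]
gripper_width: 0.0371
gripper_force: 12.0
```

Call:
step_arm([
  [0,0,0.004,0,30],
  [0,0,0.004,0,30],
  [0,0,0.004,0,30],
])

```text
time_s: 19.13
tcp_pos: [0.5573, 0.2427, -0.008]
eef_rot: [-180.0, 0.0, -75.0]
contact_force: [0.1, 0.8, 2.7]
gripper_width: 0.0373
gripper_force: 12.0
```

Call:
step_arm([
  [0,0,0.003,0,30],
  [0,0,0.003,0,30],
])

```text
time_s: 19.3
tcp_pos: [0.5573, 0.2427, -0.0081]
eef_rot: [-180.0, -0.0, -75.0]
contact_force: [-2.9, -0.7, 9.2]
gripper_width: 0.037
gripper_force: 12.0
```

Call:
step_arm([
  [0,0,0,0,50],
  [0,0,0,0,50],
  [0,0,0,0,50],
  [0,0,0,0,50],
  [0,0,-0.05,0,50],
  [0,0,-0.15,0,50],
  [0,0,-0.3,0,50],
  [0,0,-0.45,0,50],
  [0,0,-0.6,0,50],
  [0,0,-0.6,0,50],
  [0,0,-0.6,0,50],
])

```text
time_s: 20.22
tcp_pos: [0.5585, 0.2436, 0.1438]
eef_rot: [-179.7, 0.1, -75.0]
contact_force: [-1.3, 0.4, -0.8]
gripper_width: 0.0501
gripper_force: 0.0
```

Call:
step_arm([
  [-0.3,0,-0.2,0,50],
  [-0.3,0,-0.2,0,50],
  [-0.3,0,-0.2,0,50],
  [-0.3,0,-0.2,0,50],
])

```text
time_s: 20.55
tcp_pos: [0.5376, 0.3173, 0.1913]
eef_rot: [-179.9, 0.0, -74.9]
contact_force: [0.7, -0.8, -0.2]
gripper_width: 0.0503
gripper_force: 0.0
```

Run:
```python
from h import *
s=r.get_state();print(s["tcp_pos"],s["gripper_width"],s["time_s"])
w=snap("wrist","w6.png");b=eyes.capture("scene")
for n,im in(("wrist",w),("scene",b)):
    m=cv2.inRange(cv2.cvtColor(im,cv2.COLOR_RGB2HSV),(4,150,80),(16,255,255))
    k,l,st,c=cv2.connectedComponentsWithStats(m)
    for i in range(1,k):
        if st[i,4]>60: print(n,c[i].round(1),st[i],onz(n,c[i],.015,s)[0].round(4))
cv2.imwrite("pics/f.png",np.hstack([cv2.resize(w,(400,300)),cv2.resize(b[110:260,100:460],(400,300))])[:,:,::-1])
```

```text
[0.53759057 0.3173375  0.19131802] 0.05025862363924911 20.55
wrist [253.2 112.1] [238  97  31  32 191] [0.5574 0.2431 0.015 ]
wrist [253.5 113. ] [246 106  15  15  62] [0.5568 0.244  0.015 ]
wrist [253.5 150. ] [239 137  30  31 202] [0.5448 0.2883 0.015 ]
wrist [253.7 153.8] [247 147  14  13  63] [0.5432 0.293  0.015 ]
wrist [230.9 291.5] [193 278  95  21 927] [0.5222 0.501  0.015 ]
wrist [ 48.4 293.3] [ 45 280   8  26  83] [0.7888 0.5779 0.015 ]
scene [239.9 136.9] [231 126  18  25 154] [ 0.3444 -0.0076  0.015 ]
scene [380.4 170.8] [363 162  31  19 316] [0.5482 0.2763 0.015 ]
scene [137.8 196.6] [126 188  24  18 269] [ 0.52   -0.2575  0.015 ]
```

View pics/f.png

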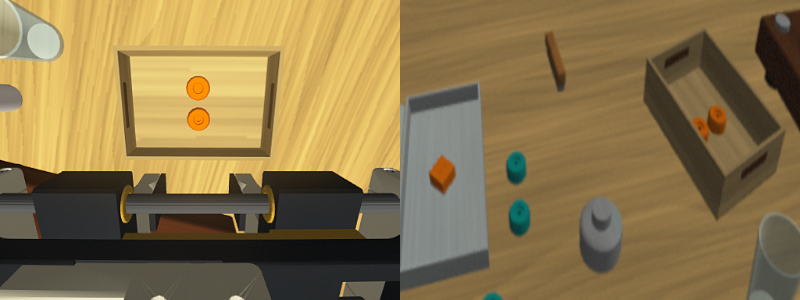

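Both discs lie flat, bevel up, in the tote, at (198,88) and (198,119) in the wrist half of the picture. The block is still in the tray at (443,174) in the scene half. I'm handing in.

```bash
python3 -c "
from h import *
print(workorder.close_job())"
```

```text
the job is handed in; nothing more can be done
None
```

Both orange adapters lie flat and bevel-side up on the tote's floor, the test block is still in the tray, and the job was handed in at about 20.6 s of the 59 s allowed; no verdict came back.

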